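Level the culture-flask table and hold the level down

ROBOT

A 6-joint arm with a two-finger parallel gripper is mounted at the origin on the work surface. World frame = base frame: x ahead of the robot, y to its left, z up, the work surface at z = 0. Lengths are in m, angles in rad, forces in N, time in s.
With the tool pointing down it reaches from about 0.35 to 0.85 m from the base axis. Payload 8.1 kg.
Tool frame: the origin (TCP) lies at the very end of the fingers, on their centre line; the grasp point (between the pads) lies 19 mm behind it; y points along the fingers, x is the direction in which the jaws open and shut, and the axes are right-handed (so a half turn about y gives the same grasp; the last joint's range is limited). The gripper opens to 93 mm and grips with 3 to 60 N. Pads are 15 mm wide; open, the fingers measure 128 mm over their backs; the gripper's body (75 mm by 188 mm) begins 65 mm behind the grasp point.
Start: joints at [-1.217, 0.13, 1.488, -0, 1.523, -0.085], TCP at [0.255, -0.543, 0.219] pointing down, gripper open.
Joint ranges: [-2.96, 2.96], [-0.89, 2.26], [0.02, 2.5], [-1.34, 4.48], [0, 2.73], [-2.66, 2.66]. Speed limits (rad/s): [2.39, 2.39, 2.79, 3.14, 3.14, 3.14].

INTERFACE

Orientations are given as a rotation vector (axis times angle).
In Python, from cell import manip gives the robot as it stands. The module is installed in compiled form; this text tells all that it offers.
- The arm moves only by the tool send_rows, never from a script. Its argument "plan" is a list of rows, each an object with "rotation": the turn, a rotation vector about the tool's x, y, z in rad, a list of three; "delta_pos": the shift along the tool's x, y, z in m, a list of three; "claw": the opening, from 0 (shut) to 1 (fully open). A call has 1 to 12 rows; each row is the pose to reach, as a shift and turn from the pose measured when the call began, along the tool's axes at that moment; what a row does not reach only later rows make up. A row lasts 1/12 s, in which the tool goes at most 41.7 mm and 7.16 degrees, less where a joint would pass 70% of its speed; a pose out of reach is approached as far as the arm can. A call with a gripper value outside its range is refused whole. The fingers move at their own pace and stop on an object; "newtons" is the grip in N (left out, the last holds). Time passes only in rows, so rows that repeat a pose let the fingers close. It gives the time, the measured TCP pose, the force and the opening at its end, in the units of the state.
- manip.observe(): the state, without advancing time (a new reading comes with each control period).
- manip.get_image(name): name is "scene" or "top"; returns a dict with "pixels" (420x560x3 uint8, blue, green, red), "intrinsics" (3x3 intrinsics, pixels), "pose" (4x4, takes a point from camera to world coordinates). Camera axes: x right, y down, z forward; pixel columns grow to the right and rows downward; lengths in m; the calibration is good to about 2 mm. A picture is of the moment at which its call begins. There is no depth.
- manip.hand_in(): hands the job in, once; it reports no verdict.
Trained networks look in the newest picture that a camera, given by its name, has taken for a name from the list of things; names that differ only in an ending like _2 or _b are one class to them, and where a whole thing is asked for, a point or a joint stands for the part that bears it (a point fixed in the world has none). Each returns a list of dicts, best first, with "p" (0 to 1); they miss things now and then, are a little off and sometimes report something else, mostly with a low value. They report only what shows in the picture. A call takes as long as a camera call.
- manip.find_in(camera, name): "extent" ([left, top, right, bottom] in pixels, round what is visible of it).
The state is a dict: "clock": time; "joint_positions": joint angles; "qd": joint speeds; "tau": joint torques, N m; "tool_pos": TCP position; "eef_rot": TCP orientation; "ft_force": force on the tool from outside, world axes, zero at the start; "moment": the same for the moment, N m; "width": finger opening in m.
Only numpy, scipy, OpenCV 4.12 (cv2) and the standard library are available. Lean on these libraries where they do the work, as an engineer would, in place of code of your own. Each camera call takes 0.05 s, during which the arm holds its last target. There are 200 camera calls.

TASK

Set the spirit level lengthwise on the black plate of the levelling table, pointing from the screw foot to the two fixed feet, and let go of it; then turn the screw foot's knob until the bubble stands between its two lines. Then press the level down onto the plate with your fingertips, firmly but not hard, and finish still pressing it like that with the bubble between the lines, so that I can tighten the lock nut; leave everything else on the bench alone.

Things in the scene. Friction and masses are not known exactly. Their poses are not given: they have to be found in the camera images.
- level: Spirit level: grey bar 140 mm long (its x axis), 30 wide (y), 28 high, 0.3 to 0.45 kg; origin at its very centre, 14 mm above its underside. It starts flat on the bench. A liquid vial (58 mm long, two black lines) is let into the top, centred at x = +36 mm. The whole top is solid and may be pressed
- rest (a point): Middle of the level's black rubber finger rest (40 x 22 mm), on its top at x = -25 mm from the level's centre: the place to press it
- bubble (a joint): Place of the 14 mm long bubble along the level's x axis, in m, positive to the level's +x: 0 midway between the two lines, between them up to 0.003 either way, at most 0.021. It floats to the higher end, 0.7 mm for each milliradian of slope, and settles in about 1.5 s
- plate: Black plate (190 x 150 x 8 mm) of the levelling table; origin at the middle of its top face, 55 mm above the bench when level. Its x axis runs from the screw foot (on a lug at x = -110 mm, y = 0) to the two fixed feet. It tips only about the fixed feet (a line along y at x = +70 mm). The table stands firm. The level fits centred at x = +15 to +25 mm, y = 0, clear of the knob
- knob (a point): Middle of the screw foot's round black knob (upright axis, 40 mm across, 28 high), always 104 mm above the bench. Light friction, stays where left. Clockwise from above raises the knob end of the plate: 6 mm a turn, 5.3 milliradians of slope per radian. The knob end starts 1.3 to 2.7 mm low (1.4 to 2.8 rad of turning)
- flask: Bystander, leave alone: clear flat culture flask lying flat, 170 x 84 x 36 mm over its round cap; origin under the middle
- dishes: Bystander, leave alone: stack of four Petri dishes, diameter 91, height 58 mm; origin under its centre
- spanner: Bystander, leave alone: small steel spanner lying flat, 140 mm long along its x axis; origin under its middle
- bottle: Bystander, leave alone: standing reagent bottle, diameter 68, height 170 mm; origin under its centre
- timer: Bystander, leave alone: white bench timer, 56 x 64 x 18 mm; origin under its centre
- tipbox: Bystander, leave alone: box of pipette tips, 84 x 120 x 64 mm; origin under its centre

How it is judged:
By the outcome, as a careful person would: the job done as asked, in the order asked, and still so for the second after the job is handed in, while the arm keeps its last pose, push and grip.
It also fails if it takes over 72 s, if anything falls off the work surface, if the arm or the gripper's body presses on something with over 40 N, if the wrist force passes 120 N, or if a joint passes its speed limit or range.

## Working session

There is one attempt and no reset: what is moved stays moved. The work goes in short steps, Python scripts to look and compute and a tool call to move; the robot and the scene stay as the last step left them, time stands still between calls to the robot, and variables do not carry over. Pictures are saved under pics/ and viewed, about 8 in all and at most 12, crops included, and the job is handed in when it is done.

Besides the shell and the picture viewer there is one more tool, called after "Call:" by a JSON object that holds its "fn" and its "kwargs". send_rows: Moves the arm, as the interface text tells. Its arguments: {"type":"object","properties":{"plan":{"type":"array"},"newtons":{"type":"number"}},"required":["plan"]}

```bash
mkdir -p pics
cat > h.py <<'E'
import numpy as np, cv2
from cell import manip
from scipy.spatial.transform import Rotation as R
def snap(cam,fn=None):
    d=manip.get_image(cam); im=np.asarray(d["pixels"])
    if fn: cv2.imwrite("pics/"+fn,im)
    return im,np.array(d["intrinsics"]),np.array(d["pose"])
def ray(K,T,uv,z):
    d=T[:3,:3]@np.linalg.inv(K)@np.array([uv[0],uv[1],1.]); o=T[:3,3]
    return o+d*(z-o[2])/d[2]
def proj(K,T,p):
    c=np.linalg.inv(T)@np.append(p,1); q=K@c[:3]; return q[:2]/q[2]
E
python3 - <<'E'
from h import *
print(manip.observe())
for c in("scene","top"):
    im,K,T=snap(c,c+"0.png"); print(c,K.round(1).tolist(),T.round(3).tolist())
    for n in("level","rest","plate","knob","flask","dishes","spanner","bottle","timer","tipbox"):
        print(n,[(np.round(r["extent"]).tolist(),round(r["p"],2)) for r in manip.find_in(c,n)[:2]])
E
```

```text
{'clock': 0.0, 'joint_positions': array([-1.21735250e+00,  1.31158655e-01,  1.48924229e+00, -1.12905771e-05,
        1.52302658e+00, -8.53815910e-02]), 'qd': array([ 4.23857010e-04, -5.65416454e-05,  1.65936881e-03,  9.34425603e-05,
       -3.49253034e-04,  7.85170401e-04]), 'tau': array([-4.28035506e-03, -5.59852803e+01, -4.91765499e+01,  7.62310275e-02,
        3.56743333e-02, -1.51462477e-04]), 'tool_pos': array([ 0.25475579, -0.54260597,  0.21760928]), 'eef_rot': array([-1.38428856,  0.88124273, -0.87883683]), 'ft_force': array([-0.51503673, -0.47790688, -0.09041308]), 'moment': array([0.01607979, 0.034955  , 0.06042745]), 'width': 0.09306528113728073}
scene [[402.2, 0.0, 282.8], [0.0, 402.2, 210.9], [0.0, 0.0, 1.0]] [[-0.581, 0.55, -0.6, 1.09], [0.814, 0.387, -0.433, 0.468], [-0.005, -0.74, -0.673, 0.733], [0.0, 0.0, 0.0, 1.0]]
level [([160.0, 176.0, 181.0, 216.0], 0.77)]
rest [([158.0, 177.0, 178.0, 217.0], 0.55)]
plate [([252.0, 211.0, 343.0, 298.0], 0.98)]
knob [([251.0, 197.0, 345.0, 304.0], 0.97)]
flask [([80.0, 201.0, 143.0, 253.0], 0.86)]
dishes [([220.0, 134.0, 250.0, 169.0], 0.59)]
spanner [([388.0, 228.0, 416.0, 271.0], 0.92), ([159.0, 177.0, 180.0, 216.0], 0.21)]
bottle [([384.0, 283.0, 431.0, 357.0], 0.77)]
timer []
tipbox [([284.0, 314.0, 358.0, 397.0], 0.57)]
top [[516.5, 0.0, 277.9], [0.0, 516.5, 207.2], [0.0, 0.0, 1.0]] [[-0.002, -0.997, 0.079, 0.408], [-1.0, 0.001, -0.005, 0.059], [0.005, -0.079, -0.997, 1.548], [0.0, 0.0, 0.0, 1.0]]
level [([376.0, 174.0, 408.0, 215.0], 0.75)]
rest [([372.0, 170.0, 408.0, 216.0], 0.71)]
plate []
knob [([216.0, 154.0, 278.0, 241.0], 0.98)]
flask [([383.0, 112.0, 415.0, 167.0], 0.9)]
dishes [([367.0, 261.0, 402.0, 295.0], 0.76)]
spanner [([180.0, 234.0, 192.0, 278.0], 0.84)]
bottle [([139.0, 164.0, 173.0, 191.0], 0.93)]
timer [([313.0, 237.0, 333.0, 256.0], 0.82)]
tipbox [([175.0, 120.0, 214.0, 154.0], 0.66)]
```

View pics/top0.png

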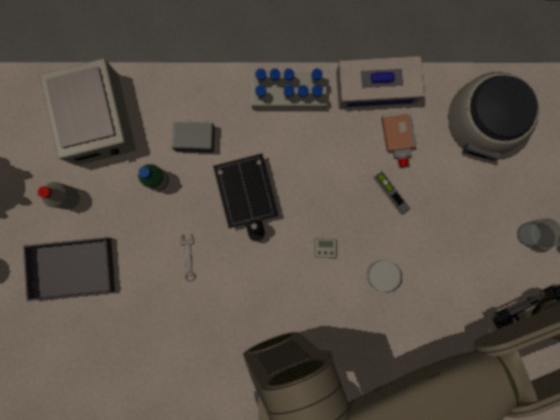

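View pics/scene0.png

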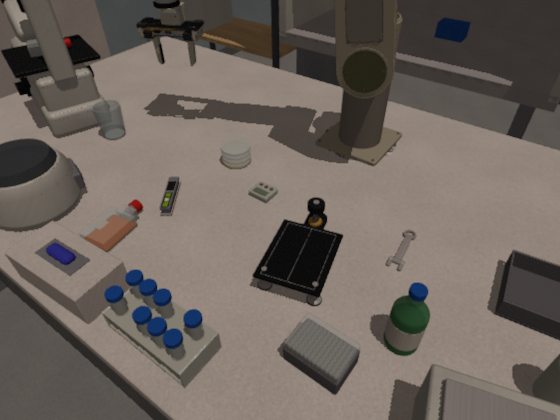

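The top view shows the level around (391,192), with its green vial at the upper-left end. The plate is around (246,190) and the knob at (257,230). I'll zoom in on both.

Run:
```python
from h import *
im=cv2.imread("pics/top0.png")
a=cv2.resize(im[145:245,205:285],None,fx=5,fy=5,interpolation=cv2.INTER_CUBIC)
b=cv2.resize(im[165:222,365:420],None,fx=5,fy=5,interpolation=cv2.INTER_CUBIC)
c=np.zeros((500,400+275,3),np.uint8); c[:,:400]=a; c[:285,400:]=b
cv2.imwrite("pics/z0.png",np.clip(c*1.6,0,255).astype(np.uint8))
_,K,T=snap("top")
hsv=cv2.cvtColor(im,cv2.COLOR_BGR2HSV)
# level: darker than bench inside box
sub=im[168:220,368:416].astype(int); bg=np.median(sub.reshape(-1,3),0)
m=(np.abs(sub-bg).sum(2)>60).astype(np.uint8)
n,l,s,ce=cv2.connectedComponentsWithStats(m); k=1+np.argmax(s[1:,4])
ys,xs=np.where(l==k); r=cv2.minAreaRect(np.float32(np.c_[xs+368,ys+168])); print("level px",r,s[k])
for q in cv2.boxPoints(r): print(q, ray(K,T,q,0.02).round(4))
```

```text
level px ((391.6678771972656, 192.85244750976562), (48.215572357177734, 11.878737449645996), 52.76516342163086) [  6   4  36  43 550]
[372.35196 177.25255] [ 0.6194 -0.2315  0.02  ]
[381.80936 170.06493] [ 0.6411 -0.2601  0.02  ]
[410.9838  208.45235] [ 0.5259 -0.3449  0.02  ]
[401.5264  215.63997] [ 0.5045 -0.3163  0.02  ]
```

View pics/z0.png

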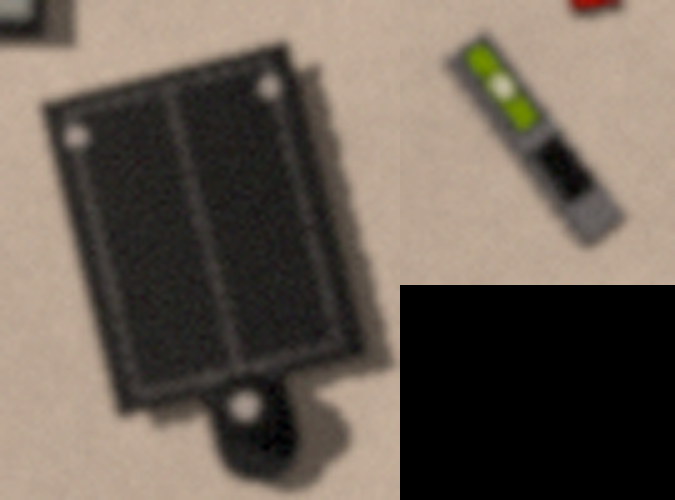

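The plate corners in the zoom are (42,104), (287,43), (363,348) and (122,412), and the knob is near (257,438). The level corners are (447,62), (484,33), (626,215) and (588,248), with the vial end at upper left.

Run:
```python
from h import *
_,K,T=snap("top"); _,Ks,Ts=snap("scene")
f=lambda u,v,ox,oy:((u+.5)/5-.5+ox,(v+.5)/5-.5+oy)
P=[ray(K,T,f(u,v,205,145),.055)[:2] for u,v in[(42,104),(287,43),(363,348),(122,412)]]
L=[ray(K,T,f(u-400,v,365,165),.028)[:2] for u,v in[(447,62),(484,33),(626,215),(588,248)]]
for Q,n in((P,"plate"),(L,"level")):
    Q=np.array(Q); x=(Q[0]+Q[1]-Q[2]-Q[3])/2; y=(Q[0]+Q[3]-Q[1]-Q[2])/2
    print(n,Q.mean(0).round(4),"len",np.linalg.norm(x).round(4),"wid",np.linalg.norm(y).round(4),"yaw",np.arctan2(x[1],x[0]),np.arctan2(-y[0],y[1]))
    if n=="plate":
        u=x/np.linalg.norm(x); k=Q.mean(0)-.11*u; print("knob pred",k.round(4),"meas z.118",ray(K,T,f(257,437,205,145),.118).round(4))
        for z in (.104,.118): print("scene proj knob",z,proj(Ks,Ts,[*k,z]).round(1))
        print("scene proj plate ctr",proj(Ks,Ts,[*Q.mean(0),.055]).round(1))
    else: print("scene proj",proj(Ks,Ts,[*Q.mean(0),.028]).round(1))
for n,uv,z in [("timer",(323,246.5),.018),("dishes",(384.5,278),.058),("flask",(399,139.5),.03),("spanner",(186,256),0),("bottle",(150,175),.17),("tipbox",(194,137),.064)]: print(n,ray(K,T,uv,z).round(3))
o=manip.observe(); print(R.from_rotvec(o["eef_rot"]).as_matrix().round(3).tolist(),o["clock"])
```

```text
plate [0.5783 0.1454] len 0.185 wid 0.1457 yaw 0.25058990610424914 0.2521599671194523
knob pred [0.4717 0.1181] meas z.118 [0.4537 0.1117 0.118 ]
scene proj knob 0.104 [315.7 206.5]
scene proj knob 0.118 [316. 202.]
scene proj plate ctr [299.7 253.3]
level [ 0.5729 -0.2869] len 0.1368 wid 0.0292 yaw 0.6406596579586008 0.6840393866693089
scene proj [170.3 190.9]
timer [ 0.414 -0.083  0.018]
dishes [ 0.323 -0.254  0.058]
flask [ 0.731 -0.311  0.03 ]
spanner [0.386 0.325 0.   ]
bottle [0.606 0.395 0.17 ]
tipbox [0.732 0.295 0.064]
[[0.425, 0.0, 0.905], [-0.905, -0.0, 0.425], [0.0, -1.0, -0.0]] 1.25
```

Run:
```python
from h import *
t=np.linspace(0,2*np.pi,60)
ims=[]
for c,(x0,y0) in(("top",(225,205)),("scene",(285,185))):
    im,K,T=snap(c); s=8
    z=cv2.resize(im[y0:y0+60,x0:x0+50],None,fx=s,fy=s,interpolation=cv2.INTER_CUBIC); z=np.clip(z*1.8,0,255).astype(np.uint8)
    for k,col in(((.4717,.1181),(0,0,255)),((.4537,.1117),(0,255,0))):
        for h in(.09,.118):
            q=np.array([proj(K,T,[k[0]+.02*np.cos(a),k[1]+.02*np.sin(a),h]) for a in t])
            q=((q-[x0,y0]+.5)*s).astype(np.int32); cv2.polylines(z,[q],True,col,1)
    ims.append(z)
cv2.imwrite("pics/k0.png",np.hstack(ims))
```

```text
(no output)
```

View pics/k0.png

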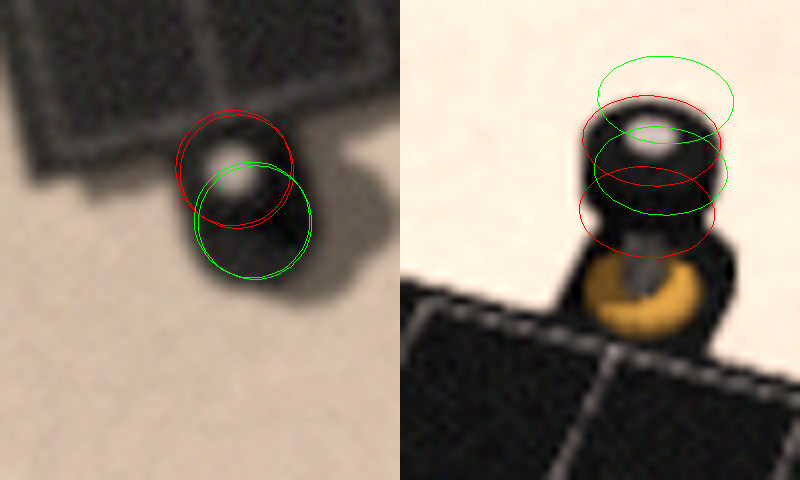

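In both views the red circle (0.472, 0.118) fits the knob, and that matches the plate geometry. The green one was lug and shadow. Next is the helper for tool-frame goals and the first move.

```bash
cat >> h.py <<'E'
def goal(pos,yaw,frm=None):
    """tool-frame shift/turn from measured pose (or frm=(pos,yaw)) to upright pose; tool z = heading yaw"""
    M=lambda a:np.array([[np.sin(a),0,np.cos(a)],[-np.cos(a),0,np.sin(a)],[0,-1,0]])
    if frm: p0,R0=np.array(frm[0]),M(frm[1])
    else:
        o=manip.observe(); p0,R0=o["tool_pos"],R.from_rotvec(o["eef_rot"]).as_matrix()
    print("delta",(R0.T@(np.array(pos)-p0)).round(4).tolist(),"rot",R.from_matrix(R0.T@M(yaw)).as_rotvec().round(4).tolist())
E
python3 -c "
from h import *
goal([.5729,-.2875,.12],.645)"
```

```text
delta [-0.0963, 0.0987, 0.3964] rot [-0.0, -0.2062, 0.0]
```

Call:
{"fn": "send_rows", "kwargs": {"plan": [{"delta_pos": [-0.0963,0.0987,0.3964],"rotation": [0,-0.206,0],"claw": 1},{"delta_pos": [-0.0963,0.0987,0.3964],"rotation": [0,-0.206,0],"claw": 1},{"delta_pos": [-0.0963,0.0987,0.3964],"rotation": [0,-0.206,0],"claw": 1},{"delta_pos": [-0.0963,0.0987,0.3964],"rotation": [0,-0.206,0],"claw": 1},{"delta_pos": [-0.0963,0.0987,0.3964],"rotation": [0,-0.206,0],"claw": 1},{"delta_pos": [-0.0963,0.0987,0.3964],"rotation": [0,-0.206,0],"claw": 1},{"delta_pos": [-0.0963,0.0987,0.3964],"rotation": [0,-0.206,0],"claw": 1},{"delta_pos": [-0.0963,0.0987,0.3964],"rotation": [0,-0.206,0],"claw": 1},{"delta_pos": [-0.0963,0.0987,0.3964],"rotation": [0,-0.206,0],"claw": 1},{"delta_pos": [-0.0963,0.0987,0.3964],"rotation": [0,-0.206,0],"claw": 1},{"delta_pos": [-0.0963,0.0987,0.3964],"rotation": [0,-0.206,0],"claw": 1},{"delta_pos": [-0.0963,0.0987,0.3964],"rotation": [0,-0.206,0],"claw": 1}]}}

```text
clock: 2.35
tool_pos: [0.5739, -0.285, 0.1185]
eef_rot: [-1.448, 0.721, -0.718]
ft_force: [0.5, -0.8, 0.4]
width: 0.0929
```

Call:
{"fn": "send_rows", "kwargs": {"plan": [{"delta_pos": [0.0014,0.03,-0.0023],"rotation": [0,0,0],"claw": 1},{"delta_pos": [0.0014,0.06,-0.0023],"rotation": [0,0,0],"claw": 1},{"delta_pos": [0.0014,0.085,-0.0023],"rotation": [0,0,0],"claw": 1},{"delta_pos": [0.0014,0.1,-0.0023],"rotation": [0,0,0],"claw": 0.8},{"delta_pos": [0.0014,0.108,-0.0023],"rotation": [0,0,0],"claw": 0.6},{"delta_pos": [0.0014,0.113,-0.0023],"rotation": [0,0,0],"claw": 0.5},{"delta_pos": [0.0014,0.113,-0.0023],"rotation": [0,0,0],"claw": 0.4},{"delta_pos": [0.0014,0.113,-0.0023],"rotation": [0,0,0],"claw": 0.2},{"delta_pos": [0.0014,0.113,-0.0023],"rotation": [0,0,0],"claw": 0.2},{"delta_pos": [0.0014,0.113,-0.0023],"rotation": [0,0,0],"claw": 0.2},{"delta_pos": [0.0014,0.113,-0.0023],"rotation": [0,0,0],"claw": 0.2},{"delta_pos": [0.0014,0.113,-0.0023],"rotation": [0,0,0],"claw": 0.2}], "newtons": 15}}

```text
clock: 3.35
tool_pos: [0.5732, -0.2876, 0.0064]
eef_rot: [-1.448, 0.72, -0.719]
ft_force: [0.0, 0.1, 0.3]
width: 0.0373
```

Run:
```python
from h import *
o=manip.observe(); print(o["clock"],o["tool_pos"],o["width"],o["ft_force"])
p=o["tool_pos"]; p2=p+[0,0,.13]
goal([.5977,.1504,.20],.251,(p2,.645+0))
print(R.from_rotvec(o["eef_rot"]).as_matrix().round(4).tolist())
```

```text
3.35 [ 0.57319027 -0.28762216  0.00635578] 0.03725853070564859 [0.04288456 0.07742618 0.32574572]
delta [-0.3353, -0.0636, 0.2829] rot [0.0, 0.394, 0.0]
[[0.6043, -0.0006, 0.7967], [-0.7967, 0.0006, 0.6043], [-0.0009, -1.0, -0.0002]]
```

Still closing, so I'll finish the grip and lift in the same call.

Call:
{"fn": "send_rows", "kwargs": {"plan": [{"delta_pos": [0,0,0],"rotation": [0,0,0],"claw": 0.1},{"delta_pos": [0,0,0],"rotation": [0,0,0],"claw": 0.1},{"delta_pos": [0,0,0],"rotation": [0,0,0],"claw": 0.1},{"delta_pos": [0,0,0],"rotation": [0,0,0],"claw": 0.1},{"delta_pos": [0,0,0],"rotation": [0,0,0],"claw": 0.1},{"delta_pos": [0,-0.005,0],"rotation": [0,0,0],"claw": 0.1},{"delta_pos": [0,-0.02,0],"rotation": [0,0,0],"claw": 0.1},{"delta_pos": [0,-0.045,0],"rotation": [0,0,0],"claw": 0.1},{"delta_pos": [0,-0.075,0],"rotation": [0,0,0],"claw": 0.1},{"delta_pos": [0,-0.105,0],"rotation": [0,0,0],"claw": 0.1},{"delta_pos": [0,-0.125,0],"rotation": [0,0,0],"claw": 0.1},{"delta_pos": [0,-0.13,0],"rotation": [0,0,0],"claw": 0.1}], "newtons": 20}}

```text
clock: 4.35
tool_pos: [0.5755, -0.289, 0.1425]
eef_rot: [-1.449, 0.714, -0.725]
ft_force: [-0.0, -0.6, -2.3]
width: 0.0277
```

Run:
```python
from h import *
o=manip.observe(); print(o["clock"],o["tool_pos"],o["width"],o["ft_force"])
goal([.5977,.1504,.14],.251)
im,K,T=snap("top"); s=8
x0,y0=355,150
cv2.imwrite("pics/lift.png",np.clip(1.6*cv2.resize(im[130:240,330:450],None,fx=5,fy=5,interpolation=cv2.INTER_CUBIC),0,255).astype(np.uint8))
print(manip.find_in("top","level")[:2],manip.find_in("scene","level")[:2])
```

```text
4.35 [ 0.57551236 -0.28895846  0.14252332] 0.02771485396298449 [-0.03516627 -0.60806634 -2.25588206]
delta [-0.3366, 0.0012, 0.2832] rot [-0.0038, 0.398, 0.0055]
[{'extent': [382.1, 165.3, 423.5, 212.3], 'p': 0.75}] [{'extent': [156.5, 177.2, 179.6, 217.0], 'p': 0.56}]
```

View pics/lift.png

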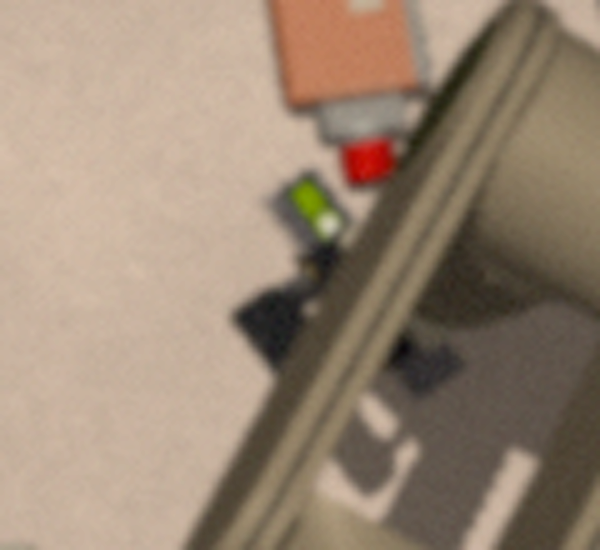

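Call:
{"fn": "send_rows", "kwargs": {"plan": [{"delta_pos": [-0.02,0,0.016],"rotation": [0,0.02,0],"claw": 0.1},{"delta_pos": [-0.045,0,0.038],"rotation": [0,0.05,0],"claw": 0.1},{"delta_pos": [-0.075,0,0.063],"rotation": [0,0.09,0],"claw": 0.1},{"delta_pos": [-0.106,0,0.089],"rotation": [0,0.12,0],"claw": 0.1},{"delta_pos": [-0.137,0,0.115],"rotation": [0,0.16,0],"claw": 0.1},{"delta_pos": [-0.168,0,0.141],"rotation": [0,0.2,0],"claw": 0.1},{"delta_pos": [-0.199,0,0.167],"rotation": [0,0.24,0],"claw": 0.1},{"delta_pos": [-0.23,0,0.193],"rotation": [0,0.28,0],"claw": 0.1},{"delta_pos": [-0.261,0,0.219],"rotation": [0,0.31,0],"claw": 0.1},{"delta_pos": [-0.292,0,0.245],"rotation": [0,0.35,0],"claw": 0.1},{"delta_pos": [-0.32,0,0.269],"rotation": [0,0.38,0],"claw": 0.1},{"delta_pos": [-0.3366,0,0.2832],"rotation": [-0.004,0.398,0.006],"claw": 0.1}]}}

```text
clock: 5.5
tool_pos: [0.5928, 0.1557, 0.1332]
eef_rot: [-1.321, 1.033, -1.012]
ft_force: [0.3, 0.8, -3.5]
width: 0.0276
```

Run:
```python
from h import *
o=manip.observe(); print(o["clock"],o["tool_pos"],o["width"],o["ft_force"])
im,K,T=snap("scene"); p=o["tool_pos"]; x0,y0=220,130
z=cv2.resize(im[y0:y0+150,x0:x0+180],None,fx=4,fy=4,interpolation=cv2.INTER_CUBIC)
u=np.array([np.cos(.251),np.sin(.251),0]);v=np.array([-u[1],u[0],0])
for zz in(-.006,.022):
    q=np.array([proj(K,T,p+u*a+v*b+[0,0,zz]) for a,b in((.07,.015),(.07,-.015),(-.07,-.015),(-.07,.015))])
    cv2.polylines(z,[((q-[x0,y0]+.5)*4).astype(np.int32)],True,(0,0,255),1)
cv2.imwrite("pics/held.png",np.clip(1.5*z,0,255).astype(np.uint8))
goal([.5977,.1504,.062],.251)
```

```text
5.5 [0.59277326 0.15571062 0.13322655] 0.027646115568767855 [ 0.27150917  0.76283646 -3.53119961]
delta [0.0096, 0.0711, 0.0035] rot [0.0102, 0.0015, -0.0096]
```

View pics/held.png

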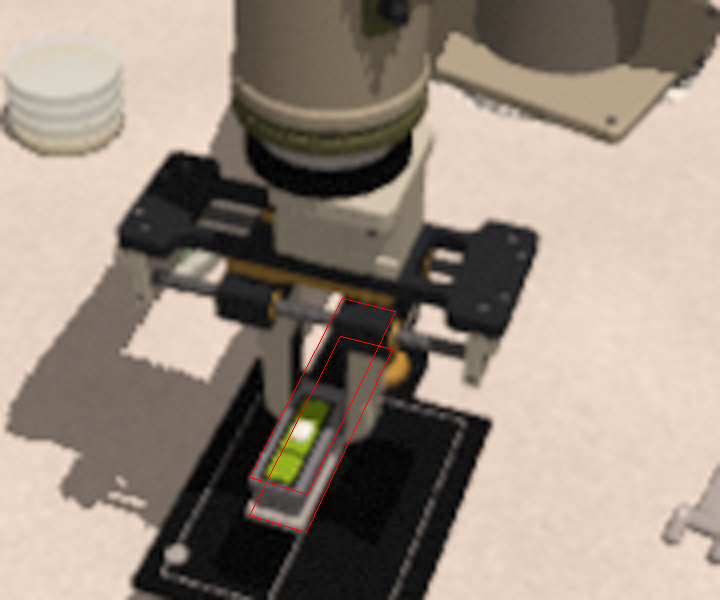

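Call:
{"fn": "send_rows", "kwargs": {"plan": [{"delta_pos": [0.0096,0.0,0.0035],"rotation": [0.01,0.0,-0.01],"claw": 0.1},{"delta_pos": [0.0096,0.0,0.0035],"rotation": [0.01,0,-0.01],"claw": 0.1},{"delta_pos": [0.0096,0.015,0.0035],"rotation": [0.01,0,-0.01],"claw": 0.1},{"delta_pos": [0.0096,0.03,0.0035],"rotation": [0.01,0,-0.01],"claw": 0.1},{"delta_pos": [0.0096,0.045,0.0035],"rotation": [0.01,0,-0.01],"claw": 0.1},{"delta_pos": [0.0096,0.056,0.0035],"rotation": [0.01,0,-0.01],"claw": 0.1},{"delta_pos": [0.0096,0.062,0.0035],"rotation": [0.01,0,-0.01],"claw": 0.1},{"delta_pos": [0.0096,0.064,0.0035],"rotation": [0.01,0,-0.01],"claw": 0.1},{"delta_pos": [0.0096,0.064,0.0035],"rotation": [0.01,0,-0.01],"claw": 0.1},{"delta_pos": [0.0096,0.064,0.0035],"rotation": [0.01,0,-0.01],"claw": 0.1}]}}

```text
clock: 6.38
tool_pos: [0.5983, 0.1501, 0.0698]
eef_rot: [-1.318, 1.021, -1.022]
ft_force: [1.2, 0.6, -3.5]
width: 0.0278
```

```bash
python3 -c "
from h import *
goal([.5977,.1504,.061],.251); print(manip.observe()['tool_pos'],manip.observe()['ft_force'])"
```

```text
delta [-0.0005, 0.0088, -0.0005] rot [-0.0007, 0.0012, 0.0005]
[0.59833953 0.15009558 0.06982242] [ 1.18316966  0.61248317 -3.50218513]
```

Call:
{"fn": "send_rows", "kwargs": {"plan": [{"delta_pos": [0,0.004,0],"rotation": [0,0,0],"claw": 0.1},{"delta_pos": [0,0.006,0],"rotation": [0,0,0],"claw": 0.1},{"delta_pos": [0,0.008,0],"rotation": [0,0,0],"claw": 0.1},{"delta_pos": [0,0.009,0],"rotation": [0,0,0],"claw": 0.1},{"delta_pos": [0,0.009,0],"rotation": [0,0,0],"claw": 0.1}]}}

```text
clock: 6.8
tool_pos: [0.5985, 0.1501, 0.0612]
eef_rot: [-1.317, 1.02, -1.022]
ft_force: [-0.5, -0.4, -2.3]
width: 0.0278
```

Call:
{"fn": "send_rows", "kwargs": {"plan": [{"delta_pos": [0,0.0008,0],"rotation": [0,0,0],"claw": 0.1},{"delta_pos": [0,0.001,0],"rotation": [0,0,0],"claw": 0.1},{"delta_pos": [0,0.001,0],"rotation": [0,0,0],"claw": 0.1}]}}

```text
clock: 7.05
tool_pos: [0.5986, 0.1501, 0.0611]
eef_rot: [-1.317, 1.02, -1.022]
ft_force: [-4.1, -1.3, 4.5]
width: 0.028
```

Call:
{"fn": "send_rows", "kwargs": {"plan": [{"delta_pos": [0,0,0],"rotation": [0,0,0],"claw": 0.5},{"delta_pos": [0,0,0],"rotation": [0,0,0],"claw": 0.7},{"delta_pos": [0,0,0],"rotation": [0,0,0],"claw": 0.8},{"delta_pos": [0,0,0],"rotation": [0,0,0],"claw": 0.8},{"delta_pos": [0,0,0],"rotation": [0,0,0],"claw": 0.8},{"delta_pos": [0,-0.02,0],"rotation": [0,0,0],"claw": 0.8},{"delta_pos": [0,-0.05,0],"rotation": [0,0,0],"claw": 0.8},{"delta_pos": [0,-0.085,0],"rotation": [0,0,0],"claw": 0.8},{"delta_pos": [0,-0.11,0],"rotation": [0,0,0],"claw": 0.8}]}}

```text
clock: 7.8
tool_pos: [0.599, 0.1503, 0.1737]
eef_rot: [-1.316, 1.019, -1.023]
ft_force: [0.5, -0.3, 0.2]
width: 0.0741
```

```bash
python3 -c "
from h import *
goal([.4717,.1181,.16],2.117); o=manip.observe(); print(o['tool_pos'],o['joint_positions'],o['width'])"
```

```text
delta [-0.0006, 0.0133, -0.1313] rot [-0.0013, -1.8647, 0.0035]
[0.5989879  0.15026264 0.17371697] [ 1.63162879e-01  1.97868836e-01  1.49554839e+00 -6.21149581e-04
  1.44506766e+00  1.48169211e+00] 0.0740708117120479
```

Call:
{"fn": "send_rows", "kwargs": {"plan": [{"delta_pos": [-0.0006,0.013,-0.131],"rotation": [0,-1.86,0],"claw": 0.8},{"delta_pos": [-0.0006,0.013,-0.131],"rotation": [0,-1.86,0],"claw": 0.8},{"delta_pos": [-0.0006,0.013,-0.131],"rotation": [0,-1.86,0],"claw": 0.8},{"delta_pos": [-0.0006,0.013,-0.131],"rotation": [0,-1.86,0],"claw": 0.8},{"delta_pos": [-0.0006,0.013,-0.131],"rotation": [0,-1.86,0],"claw": 0.8},{"delta_pos": [-0.0006,0.013,-0.131],"rotation": [0,-1.86,0],"claw": 0.8},{"delta_pos": [-0.0006,0.013,-0.131],"rotation": [0,-1.86,0],"claw": 0.8},{"delta_pos": [-0.0006,0.013,-0.131],"rotation": [0,-1.86,0],"claw": 0.8},{"delta_pos": [-0.0006,0.013,-0.131],"rotation": [0,-1.86,0],"claw": 0.8},{"delta_pos": [-0.0006,0.013,-0.131],"rotation": [0,-1.86,0],"claw": 0.8},{"delta_pos": [-0.0006,0.013,-0.131],"rotation": [0,-1.86,0],"claw": 0.8},{"delta_pos": [-0.0006,0.013,-0.131],"rotation": [0,-1.86,0],"claw": 0.8}]}}

```text
clock: 8.8
tool_pos: [0.4721, 0.1182, 0.1604]
eef_rot: [-1.566, -0.15, 0.145]
ft_force: [-0.2, -0.1, 0.1]
width: 0.0744
```

Run:
```python
from h import *
goal([.4717,.1181,.16],2.117); o=manip.observe(); print(o['tool_pos'],o['joint_positions'],o['width'])
u=np.array([np.cos(.251),np.sin(.251),0]);v=np.array([-u[1],u[0],0])
out=[]
for c in("scene","top"):
    im,K,T=snap(c); print(c,manip.find_in(c,"level")[:2])
    q=proj(K,T,np.array([.598,.150,.083])); x0,y0=(q-[35,30]).astype(int)
    out.append(cv2.resize(im[y0:y0+60,x0:x0+70],None,fx=7,fy=7,interpolation=cv2.INTER_CUBIC)[:,:400] if c=="top" else cv2.resize(im[y0:y0+60,x0:x0+56],None,fx=7,fy=7,interpolation=cv2.INTER_CUBIC))
    print(c,x0,y0)
cv2.imwrite("pics/placed.png",np.clip(1.4*np.hstack(out),0,255).astype(np.uint8))
```

```text
delta [-0.0004, 0.0004, -0.0] rot [0.0014, -0.3584, 0.0029]
[0.47207076 0.11817116 0.16037691] [ 1.40467711e-01 -1.48857205e-01  1.87277554e+00 -7.65981527e-04
  1.41455663e+00 -4.71771964e-02] 0.07436878456150156
scene [{'extent': [276.5, 231.6, 312.9, 286.4], 'p': 0.67}]
scene 261 221
top [{'extent': [232.2, 158.8, 250.2, 188.1], 'p': 0.8}]
top 208 151
```

View pics/placed.png

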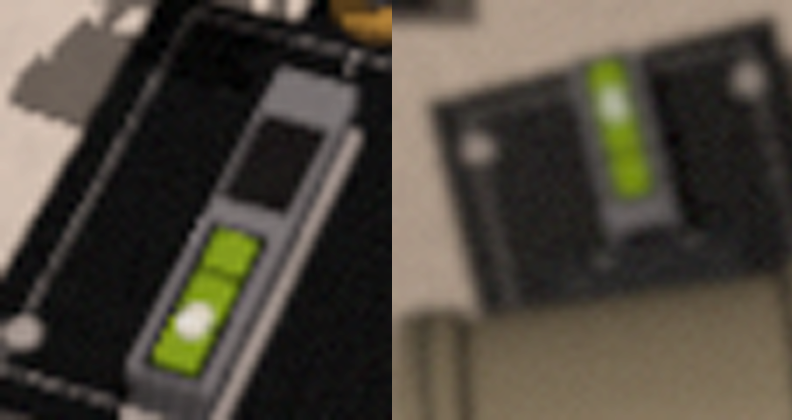

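```bash
cat >> h.py <<'E'
def bubble(cam,c=(.598,.150),yaw=.251,z=.082,s=8):
    """rectify level top (s px/mm), return bubble place from vial centre, mm, + picture"""
    im,K,T=snap(cam); u=np.array([np.cos(yaw),np.sin(yaw),0]);v=np.array([-u[1],u[0],0])
    c=np.array([*c,z]); xs=[(-5,14),(77,14),(77,-14),(-5,-14)]   # mm in level frame
    src=np.float32([proj(K,T,c+u*a/1e3+v*b/1e3) for a,b in xs])
    dst=np.float32([((a+5)*s,(14-b)*s) for a,b in xs])
    w=cv2.warpPerspective(im,cv2.getPerspectiveTransform(src,dst),(82*s,28*s),flags=cv2.INTER_CUBIC)
    f=w.astype(float); B,G,Rr=f[...,0],f[...,1],f[...,2]
    green=((G-B)>50).astype(np.uint8)
    yy,xx=np.where(green); 
    if len(xx)<500: return None,w
    y0=np.median(yy); band=slice(int(max(0,y0-3*s)),int(y0+3*s))
    g=np.percentile(xx,[1,99])/s-5; cols=np.arange(w.shape[1])/s-5
    B2=np.median(B[band],0); base=np.median(B2[(cols>g[0]+2)&(cols<g[1]-2)])
    wt=np.clip(B2-base-35,0,None)*((cols>g[0])&(cols<g[1])); 
    if wt.sum()<50: return None,w
    b=(wt*cols).sum()/wt.sum()
    return dict(bub=round(b-g.mean(),2),bubx=round(b,2),vial=g.round(1).tolist(),peak=round(wt.max())),w
E
python3 - <<'E'
from h import *
W=[]
for c in("scene","top"):
    r,w=bubble(c); print(c,r); W.append(w)
cv2.imwrite("pics/rect.png",np.clip(1.4*np.vstack(W),0,255).astype(np.uint8))
E
```

```text
scene {'bub': np.float64(8.71), 'bubx': np.float64(45.27), 'vial': [9.1, 64.0], 'peak': 95}
top {'bub': np.float64(10.31), 'bubx': np.float64(48.87), 'vial': [11.9, 65.2], 'peak': 57}
```

View pics/rect.png

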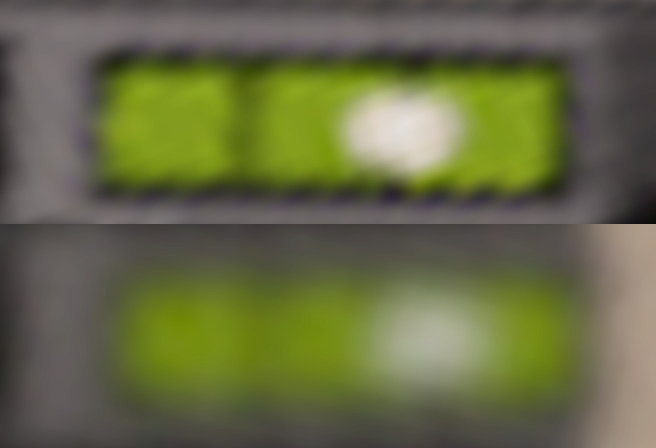

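The level sits on the centre line with the vial towards the fixed feet. In the rectified view the lines are near x≈25.4 and 45.5 mm, and the bubble is at about 45.3 mm, so about +9.5 mm or 2.5 rad clockwise. Next I'll go down onto the knob.

Call:
{"fn": "send_rows", "kwargs": {"plan": [{"delta_pos": [-0.0004,0,0],"rotation": [0,-0.12,0],"claw": 0.8},{"delta_pos": [-0.0004,0.01,0],"rotation": [0,-0.24,0],"claw": 0.75},{"delta_pos": [-0.0004,0.03,0],"rotation": [0,-0.358,0],"claw": 0.75},{"delta_pos": [-0.0004,0.05,0],"rotation": [0,-0.358,0],"claw": 0.75},{"delta_pos": [-0.0004,0.062,0],"rotation": [0,-0.358,0],"claw": 0.75},{"delta_pos": [-0.0004,0.066,0],"rotation": [0,-0.358,0],"claw": 0.7},{"delta_pos": [-0.0004,0.066,0],"rotation": [0,-0.358,0],"claw": 0.6},{"delta_pos": [-0.0004,0.066,0],"rotation": [0,-0.358,0],"claw": 0.55},{"delta_pos": [-0.0004,0.066,0],"rotation": [0,-0.358,0],"claw": 0.5}], "newtons": 8}}

```text
clock: 9.85
tool_pos: [0.4728, 0.1182, 0.0956]
eef_rot: [-1.531, -0.423, 0.416]
ft_force: [0.2, -0.8, 0.1]
width: 0.05
```

Call:
{"fn": "send_rows", "kwargs": {"plan": [{"delta_pos": [0,0,0],"rotation": [0,0,0],"claw": 0.3},{"delta_pos": [0,0,0],"rotation": [0,0,0],"claw": 0.3},{"delta_pos": [0,0,0],"rotation": [0,0,0],"claw": 0.3},{"delta_pos": [0,0,0],"rotation": [0,0,0],"claw": 0.3},{"delta_pos": [0,0,0],"rotation": [0,0,0],"claw": 0.3}]}}

```text
clock: 10.27
tool_pos: [0.4709, 0.1169, 0.0961]
eef_rot: [-1.533, -0.419, 0.419]
ft_force: [-13.0, -7.1, 9.6]
width: 0.0388
```

Run:
```python
from h import *
o=manip.observe(); print(o['tool_pos'],o['joint_positions'].round(3),o['width'],o["ft_force"],o["moment"])
goal([.4717,.1181,.094],2.117-1.1)
print(bubble("scene")[0],bubble("top")[0])
```

```text
[0.47088675 0.11686161 0.0961286 ] [ 0.14  -0.088  1.938 -0.003  1.291 -0.394] 0.038766635513735076 [-13.00992658  -7.07642761   9.62612101] [-1.40337656  2.2699149  -0.01792983]
delta [0.0013, 0.0021, 0.0007] rot [0.0029, 1.0886, 0.0006]
{'bub': np.float64(8.74), 'bubx': np.float64(45.24), 'vial': [9.0, 64.0], 'peak': 96} {'bub': np.float64(10.25), 'bubx': np.float64(48.94), 'vial': [12.0, 65.4], 'peak': 55}
```

Call:
{"fn": "send_rows", "kwargs": {"plan": [{"delta_pos": [0,0,0],"rotation": [0,0.1,0],"claw": 0.3},{"delta_pos": [0,0,0],"rotation": [0,0.2,0],"claw": 0.3},{"delta_pos": [0,0,0],"rotation": [0,0.3,0],"claw": 0.3},{"delta_pos": [0,0,0],"rotation": [0,0.4,0],"claw": 0.3},{"delta_pos": [0,0,0],"rotation": [0,0.5,0],"claw": 0.3},{"delta_pos": [0,0,0],"rotation": [0,0.6,0],"claw": 0.3},{"delta_pos": [0,0,0],"rotation": [0,0.7,0],"claw": 0.3},{"delta_pos": [0,0,0],"rotation": [0,0.8,0],"claw": 0.3},{"delta_pos": [0,0,0],"rotation": [0,0.9,0],"claw": 0.3},{"delta_pos": [0,0,0],"rotation": [0,1.0,0],"claw": 0.3},{"delta_pos": [0,0,0],"rotation": [0,1.1,0],"claw": 0.3},{"delta_pos": [0,0,0],"rotation": [0,1.1,0],"claw": 0.3}]}}

```text
clock: 11.37
tool_pos: [0.4691, 0.1169, 0.0963]
eef_rot: [-1.528, 0.45, -0.446]
ft_force: [-9.8, 1.0, 4.2]
width: 0.0387
```

Run:
```python
from h import *
o=manip.observe(); print(o['tool_pos'],o['joint_positions'].round(3),o['width'],o["ft_force"],o["moment"])
print(bubble("scene")[0],bubble("top")[0])
```

```text
[0.46910417 0.11689443 0.09628535] [ 0.14  -0.089  1.939 -0.002  1.295  0.713] 0.03868838775700123 [-9.76524538  0.9574725   4.24003957] [0.13838096 1.79478224 0.00783351]
{'bub': np.float64(6.48), 'bubx': np.float64(43.35), 'vial': [9.1, 64.6], 'peak': 90} {'bub': np.float64(7.63), 'bubx': np.float64(46.44), 'vial': [12.1, 65.5], 'peak': 56}
```

Call:
{"fn": "send_rows", "kwargs": {"plan": [{"delta_pos": [0,0,0],"rotation": [0,0.1,0],"claw": 0.3},{"delta_pos": [0,0,0],"rotation": [0,0.2,0],"claw": 0.3},{"delta_pos": [0,0,0],"rotation": [0,0.3,0],"claw": 0.3},{"delta_pos": [0,0,0],"rotation": [0,0.4,0],"claw": 0.3},{"delta_pos": [0,0,0],"rotation": [0,0.5,0],"claw": 0.3},{"delta_pos": [0,0,0],"rotation": [0,0.6,0],"claw": 0.3},{"delta_pos": [0,0,0],"rotation": [0,0.7,0],"claw": 0.3},{"delta_pos": [0,0,0],"rotation": [0,0.8,0],"claw": 0.3},{"delta_pos": [0,0,0],"rotation": [0,0.9,0],"claw": 0.3},{"delta_pos": [0,0,0],"rotation": [0,1.0,0],"claw": 0.3},{"delta_pos": [0,0,0],"rotation": [0,1.0,0],"claw": 0.3},{"delta_pos": [0,0,0],"rotation": [0,1.0,0],"claw": 0.3}]}}

```text
clock: 12.47
tool_pos: [0.4684, 0.1181, 0.0964]
eef_rot: [-1.215, 1.209, -1.205]
ft_force: [-3.7, 4.9, -2.4]
width: 0.0387
```

Call:
{"fn": "send_rows", "kwargs": {"plan": [{"delta_pos": [0,0,0],"rotation": [0,0,0],"claw": 0.3},{"delta_pos": [0,0,0],"rotation": [0,0,0],"claw": 0.3},{"delta_pos": [0,0,0],"rotation": [0,0,0],"claw": 0.3},{"delta_pos": [0,0,0],"rotation": [0,0,0],"claw": 0.3},{"delta_pos": [0,0,0],"rotation": [0,0,0],"claw": 0.3},{"delta_pos": [0,0,0],"rotation": [0,0,0],"claw": 0.3},{"delta_pos": [0,0,0],"rotation": [0,0,0],"claw": 0.3},{"delta_pos": [0,0,0],"rotation": [0,0,0],"claw": 0.3},{"delta_pos": [0,0,0],"rotation": [0,0,0],"claw": 0.3},{"delta_pos": [0,0,0],"rotation": [0,0,0],"claw": 0.3},{"delta_pos": [0,0,0],"rotation": [0,0,0],"claw": 0.3},{"delta_pos": [0,0,0],"rotation": [0,0,0],"claw": 0.3}]}}

```text
clock: 13.47
tool_pos: [0.4684, 0.1182, 0.0965]
eef_rot: [-1.215, 1.209, -1.204]
ft_force: [-2.1, 2.6, -4.1]
width: 0.0388
```

Call:
{"fn": "send_rows", "kwargs": {"plan": [{"delta_pos": [0,0,0],"rotation": [0,0,0],"claw": 0.3},{"delta_pos": [0,0,0],"rotation": [0,0,0],"claw": 0.3},{"delta_pos": [0,0,0],"rotation": [0,0,0],"claw": 0.3},{"delta_pos": [0,0,0],"rotation": [0,0,0],"claw": 0.3},{"delta_pos": [0,0,0],"rotation": [0,0,0],"claw": 0.3},{"delta_pos": [0,0,0],"rotation": [0,0,0],"claw": 0.3},{"delta_pos": [0,0,0],"rotation": [0,0,0],"claw": 0.3},{"delta_pos": [0,0,0],"rotation": [0,0,0],"claw": 0.3}]}}

```text
clock: 14.13
tool_pos: [0.4684, 0.1182, 0.0964]
eef_rot: [-1.215, 1.209, -1.204]
ft_force: [-2.0, 2.6, -3.1]
width: 0.0391
```

Run:
```python
from h import *
o=manip.observe(); print(o["clock"],o['tool_pos'],o['joint_positions'].round(3),o['width'],o["ft_force"],o["moment"])
W=[]
for c in("scene","top"):
    r,w=bubble(c); print(c,r); W.append(w)
cv2.imwrite("pics/rect2.png",np.clip(1.4*np.vstack(W),0,255).astype(np.uint8))
```

```text
14.1333 [0.46840074 0.1181782  0.09644584] [ 0.141 -0.089  1.939 -0.     1.296  1.708] 0.03910745441113266 [-2.01594634  2.62246103 -3.14252917] [ 0.43904754  0.26080679 -0.10248187]
scene {'bub': np.float64(0.84), 'bubx': np.float64(37.78), 'vial': [9.1, 64.8], 'peak': 84}
top {'bub': np.float64(2.09), 'bubx': np.float64(41.0), 'vial': [12.0, 65.8], 'peak': 54}
```

View pics/rect2.png

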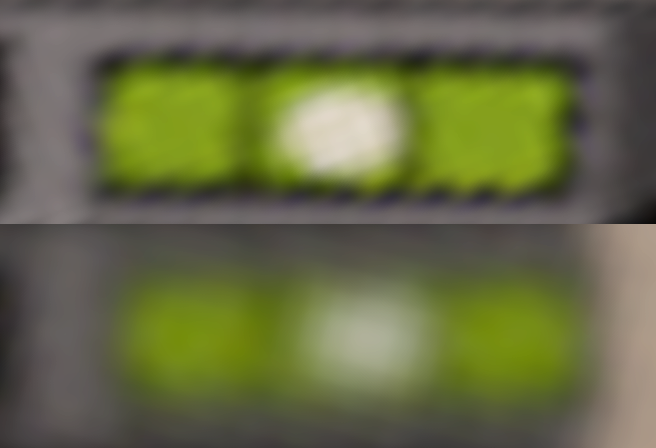

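Rectified scene view: the lines are at px 245 and 412, and the bubble spans 275–405. That puts it about +1.6 mm off, so I'll turn 0.42 rad more.

Call:
{"fn": "send_rows", "kwargs": {"plan": [{"delta_pos": [0,0,0],"rotation": [0,0.1,0],"claw": 0.3},{"delta_pos": [0,0,0],"rotation": [0,0.2,0],"claw": 0.3},{"delta_pos": [0,0,0],"rotation": [0,0.3,0],"claw": 0.3},{"delta_pos": [0,0,0],"rotation": [0,0.42,0],"claw": 0.3},{"delta_pos": [0,0,0],"rotation": [0,0.42,0],"claw": 0.3},{"delta_pos": [0,0,0],"rotation": [0,0.42,0],"claw": 0.3},{"delta_pos": [0,0,0],"rotation": [0,0.42,0],"claw": 0.5},{"delta_pos": [0,0,0],"rotation": [0,0.42,0],"claw": 0.7},{"delta_pos": [0,0,0],"rotation": [0,0.42,0],"claw": 0.75},{"delta_pos": [0,0,0],"rotation": [0,0.42,0],"claw": 0.75}]}}

```text
clock: 15.07
tool_pos: [0.4689, 0.1179, 0.0969]
eef_rot: [-0.987, 1.51, -1.508]
ft_force: [-0.1, 0.1, -0.9]
width: 0.0607
```

Call:
{"fn": "send_rows", "kwargs": {"plan": [{"delta_pos": [0,-0.01,0],"rotation": [0,0,0],"claw": 0.75},{"delta_pos": [0,-0.03,0],"rotation": [0,0,0],"claw": 0.75},{"delta_pos": [0,-0.05,0],"rotation": [0,0,0],"claw": 0.6},{"delta_pos": [0,-0.06,0],"rotation": [0,0,0],"claw": 0.4},{"delta_pos": [0,-0.065,0],"rotation": [0,0,0],"claw": 0.2},{"delta_pos": [0,-0.065,0],"rotation": [0,0,0],"claw": 0},{"delta_pos": [0,-0.065,0],"rotation": [0,0,0],"claw": 0},{"delta_pos": [0,-0.065,0],"rotation": [0,0,0],"claw": 0},{"delta_pos": [0,-0.065,0],"rotation": [0,0,0],"claw": 0},{"delta_pos": [0,-0.065,0],"rotation": [0,0,0],"claw": 0},{"delta_pos": [0,-0.065,0],"rotation": [0,0,0],"claw": 0},{"delta_pos": [0,-0.065,0],"rotation": [0,0,0],"claw": 0}]}}

```text
clock: 16.07
tool_pos: [0.4689, 0.118, 0.1615]
eef_rot: [-0.988, 1.51, -1.508]
ft_force: [0.1, 0.5, -0.1]
width: 0.0075
```

Run:
```python
from h import *
o=manip.observe(); print(o["clock"],o['tool_pos'],o['joint_positions'].round(3),o['width'],o["ft_force"],o["moment"])
print(bubble("scene")[0],bubble("top")[0])
u=np.array([np.cos(.251),np.sin(.251)])
r=np.array([.598,.150])-.025*u; print(r)
goal([*r,.11],.251)
```

```text
16.0667 [0.46891624 0.11795636 0.16153787] [ 1.410e-01 -1.510e-01  1.872e+00 -1.000e-03  1.424e+00  2.126e+00] 0.007515239530700232 [ 0.07901609  0.46365292 -0.11980556] [ 0.02170721  0.04366744 -0.01938095]
{'bub': np.float64(-0.59), 'bubx': np.float64(36.34), 'vial': [9.1, 64.8], 'peak': 98} {'bub': np.float64(0.97), 'bubx': np.float64(39.91), 'vial': [12.0, 65.9], 'peak': 53}
[0.57378339 0.14379068]
delta [-0.066, 0.0513, 0.0856] rot [0.0037, -0.6656, 0.0015]
```

The released bubble reads 36.3 against a centre of 36.1, so it is centred. Next I'll shut the fingers and go over the rest.

Call:
{"fn": "send_rows", "kwargs": {"plan": [{"delta_pos": [-0.02,0,0.026],"rotation": [0,-0.12,0],"claw": 0},{"delta_pos": [-0.042,0,0.055],"rotation": [0,-0.24,0],"claw": 0},{"delta_pos": [-0.066,0,0.0856],"rotation": [0,-0.36,0],"claw": 0},{"delta_pos": [-0.066,0,0.0856],"rotation": [0,-0.48,0],"claw": 0},{"delta_pos": [-0.066,0.01,0.0856],"rotation": [0,-0.6,0],"claw": 0},{"delta_pos": [-0.066,0.025,0.0856],"rotation": [0.003,-0.666,0],"claw": 0},{"delta_pos": [-0.066,0.045,0.0856],"rotation": [0.003,-0.666,0],"claw": 0},{"delta_pos": [-0.066,0.06,0.0856],"rotation": [0.003,-0.666,0],"claw": 0},{"delta_pos": [-0.066,0.066,0.0856],"rotation": [0.003,-0.666,0],"claw": 0},{"delta_pos": [-0.066,0.066,0.0856],"rotation": [0.003,-0.666,0],"claw": 0},{"delta_pos": [-0.066,0.066,0.0856],"rotation": [0.003,-0.666,0],"claw": 0}]}}

```text
clock: 17.08
tool_pos: [0.5738, 0.1438, 0.0956]
eef_rot: [-1.319, 1.022, -1.022]
ft_force: [-1.0, 0.1, 0.7]
width: 0.0002
```

Run:
```python
from h import *
o=manip.observe(); print(o["clock"],o['tool_pos'],o['width'],o["ft_force"])
print(bubble("scene")[0])
goal([.57378,.14379,.083],.251)
im,K,T=snap("scene")
cv2.imwrite("pics/press0.png",np.clip(1.5*cv2.resize(im[150:290,240:370],None,fx=4,fy=4,interpolation=cv2.INTER_CUBIC),0,255).astype(np.uint8))
```

```text
17.0833 [0.57380107 0.14380019 0.09562636] 0.00016886061157190668 [-0.98921467  0.05769439  0.70244727]
{'bub': np.float64(-0.5), 'bubx': np.float64(36.38), 'vial': [9.0, 64.8], 'peak': 92}
delta [-0.0001, 0.0135, -0.0007] rot [-0.0002, 0.0004, 0.0013]
```

View pics/press0.png

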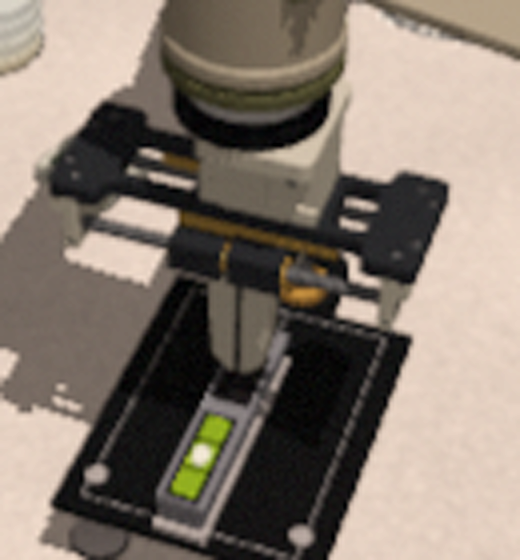

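The shut fingertips are above the rest at about (237,380), and the bubble is central between the lines at about (200,455). Now down gently.

Call:
{"fn": "send_rows", "kwargs": {"plan": [{"delta_pos": [0,0.004,0],"rotation": [0,0,0],"claw": 0},{"delta_pos": [0,0.007,0],"rotation": [0,0,0],"claw": 0},{"delta_pos": [0,0.009,0],"rotation": [0,0,0],"claw": 0},{"delta_pos": [0,0.011,0],"rotation": [0,0,0],"claw": 0},{"delta_pos": [0,0.0115,0],"rotation": [0,0,0],"claw": 0},{"delta_pos": [0,0.0118,0],"rotation": [0,0,0],"claw": 0},{"delta_pos": [0,0.0118,0],"rotation": [0,0,0],"claw": 0}]}}

```text
clock: 17.77
tool_pos: [0.5747, 0.1439, 0.0849]
eef_rot: [-1.318, 1.021, -1.023]
ft_force: [-0.5, -0.2, 0.3]
width: 0.0002
```

Call:
{"fn": "send_rows", "kwargs": {"plan": [{"delta_pos": [0,0.0005,0],"rotation": [0,0,0],"claw": 0},{"delta_pos": [0,0.001,0],"rotation": [0,0,0],"claw": 0},{"delta_pos": [0,0.001,0],"rotation": [0,0,0],"claw": 0}]}}

```text
clock: 18.02
tool_pos: [0.5746, 0.1439, 0.0839]
eef_rot: [-1.318, 1.021, -1.023]
ft_force: [-0.0, -0.5, -0.2]
width: 0.0003
```

Call:
{"fn": "send_rows", "kwargs": {"plan": [{"delta_pos": [0,0.0004,0],"rotation": [0,0,0],"claw": 0},{"delta_pos": [0,0.0008,0],"rotation": [0,0,0],"claw": 0},{"delta_pos": [0,0.0012,0],"rotation": [0,0,0],"claw": 0},{"delta_pos": [0,0.0012,0],"rotation": [0,0,0],"claw": 0}]}}

```text
clock: 18.35
tool_pos: [0.5747, 0.1439, 0.0833]
eef_rot: [-1.318, 1.021, -1.023]
ft_force: [-1.3, 0.1, 4.0]
width: 0.0004
```

Call:
{"fn": "send_rows", "kwargs": {"plan": [{"delta_pos": [0,0.0008,0],"rotation": [0,0,0],"claw": 0},{"delta_pos": [0,0.0012,0],"rotation": [0,0,0],"claw": 0},{"delta_pos": [0,0.0016,0],"rotation": [0,0,0],"claw": 0},{"delta_pos": [0,0.0016,0],"rotation": [0,0,0],"claw": 0},{"delta_pos": [0,0.0016,0],"rotation": [0,0,0],"claw": 0},{"delta_pos": [0,0.0016,0],"rotation": [0,0,0],"claw": 0}]}}

```text
clock: 18.85
tool_pos: [0.5748, 0.1439, 0.0832]
eef_rot: [-1.318, 1.02, -1.023]
ft_force: [-7.2, -0.9, 12.2]
width: 0.0005
```

Run:
```python
from h import *
o=manip.observe(); print(o["clock"],o['tool_pos'],o["ft_force"],bubble("scene")[0])
```

```text
18.85 [0.57477157 0.14394652 0.0832454 ] [-7.19449989 -0.86647538 12.19384717] {'bub': np.float64(-0.51), 'bubx': np.float64(36.36), 'vial': [9.0, 64.8], 'peak': 91}
```

Call:
{"fn": "send_rows", "kwargs": {"plan": [{"delta_pos": [0,0.0018,-0.0003],"rotation": [0,0,0],"claw": 0},{"delta_pos": [0,0.002,-0.0006],"rotation": [0,0,0],"claw": 0},{"delta_pos": [0,0.0021,-0.0008],"rotation": [0,0,0],"claw": 0},{"delta_pos": [0,0.0021,-0.0008],"rotation": [0,0,0],"claw": 0},{"delta_pos": [0,0.0021,-0.0008],"rotation": [0,0,0],"claw": 0},{"delta_pos": [0,0.0021,-0.0008],"rotation": [0,0,0],"claw": 0},{"delta_pos": [0,0.0021,-0.0008],"rotation": [0,0,0],"claw": 0},{"delta_pos": [0,0.0021,-0.0008],"rotation": [0,0,0],"claw": 0}]}}

```text
clock: 19.57
tool_pos: [0.5747, 0.144, 0.0832]
eef_rot: [-1.316, 1.019, -1.024]
ft_force: [-4.7, -1.1, 13.3]
width: 0.0004
```

Run:
```python
from h import *
o=manip.observe(); print(o["clock"],o['tool_pos'],o["ft_force"],o["moment"],bubble("scene")[0])
for i in range(10): manip.get_image("top")
o=manip.observe(); print(o["clock"],o['tool_pos'],o["ft_force"],bubble("scene")[0])
```

```text
19.5667 [0.57474016 0.14395147 0.08322222] [-4.73155373 -1.08172687 13.27889035] [-0.17920675  1.04083748  0.01460843] {'bub': np.float64(-0.57), 'bubx': np.float64(36.31), 'vial': [9.0, 64.8], 'peak': 91}
20.1167 [0.57474066 0.14394572 0.08320344] [-4.77065226 -0.91767898 12.6657217 ] {'bub': np.float64(-0.54), 'bubx': np.float64(36.33), 'vial': [9.0, 64.8], 'peak': 92}
```

Call:
{"fn": "send_rows", "kwargs": {"plan": [{"delta_pos": [0,0.0022,-0.001],"rotation": [0,0,0],"claw": 0},{"delta_pos": [0,0.0025,-0.0012],"rotation": [0,0,0],"claw": 0},{"delta_pos": [0,0.0027,-0.0014],"rotation": [0,0,0],"claw": 0},{"delta_pos": [0,0.0027,-0.0014],"rotation": [0,0,0],"claw": 0},{"delta_pos": [0,0.0027,-0.0014],"rotation": [0,0,0],"claw": 0},{"delta_pos": [0,0.0027,-0.0014],"rotation": [0,0,0],"claw": 0},{"delta_pos": [0,0.0027,-0.0014],"rotation": [0,0,0],"claw": 0},{"delta_pos": [0,0.0027,-0.0014],"rotation": [0,0,0],"claw": 0}]}}

```text
clock: 20.83
tool_pos: [0.5747, 0.144, 0.0832]
eef_rot: [-1.314, 1.017, -1.026]
ft_force: [-4.1, -0.9, 15.0]
width: 0.0006
```

Run:
```python
from h import *
for i in range(30): manip.get_image("top")
o=manip.observe(); print(o["clock"],o['tool_pos'],o["ft_force"]); r,w=bubble("scene"); print(r)
cv2.imwrite("pics/rect3.png",np.clip(1.4*w,0,255).astype(np.uint8))
```

```text
22.3333 [0.57471216 0.14392722 0.08316818] [-4.92985606  0.41383522 15.19819358]
{'bub': np.float64(-0.49), 'bubx': np.float64(36.44), 'vial': [9.1, 64.8], 'peak': 101}
```

View pics/rect3.png

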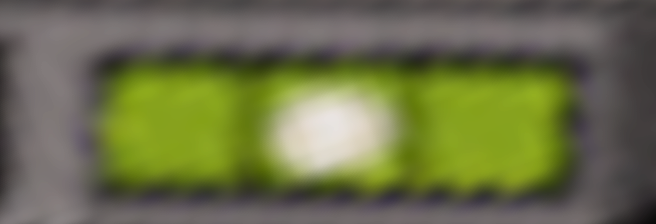

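The lines are at px 245 and 412 and the bubble spans about 268–392, so it is central. The press is steady at 15 N, so I'm handing in.

```bash
python3 -c "
from h import *
print(manip.hand_in())"
```

```text
the job is handed in; nothing more can be done
None
```

The job is handed in at about 22 s of robot time. The level stands lengthwise on the plate with its vial towards the fixed feet. I let go of it, turned the knob about 2.5 rad clockwise, let go of that too, and finished pressing on the rubber rest with shut fingertips.

Last checks, just before handing in:
- **Press:** steady at 15 N downward for 1.5 s, with about 5 N of sideways force left over, and the level did not move.
- **Bubble:** within about 0.5 mm of the midpoint between the lines in the scene camera, against the 3 mm allowed, and pressing did not shift it.
- **Disagreement:** the top camera put the bubble about 1.5 mm further towards +x than the scene camera after the last turn. Its picture is blurrier, and even that reading is between the lines. I could not check the top camera again once the arm was pressing.
- **Bystanders:** I did not take a final picture of the other things on the bench. The arm's path stayed clear of where I had measured them.

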